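Push a cast tile out of its mould with the cam lever

ROBOT

A 6-joint arm with a two-finger parallel gripper is mounted at the origin on the work surface. World frame = base frame: x ahead of the robot, y to its left, z up, the work surface at z = 0. Lengths are in mm, angles in rad, forces in N, time in s.
With the tool pointing down it reaches from about 275 to 825 mm from the base axis. Payload 5.2 kg.
Tool frame: the origin (TCP) lies at the very end of the fingers, on their centre line; the grasp point (between the pads) lies 19 mm behind it; z points along the fingers, y is the direction in which the jaws open and shut (so a half turn about z gives the same grasp; the last joint's range is limited). The gripper opens to 93 mm and grips with 3 to 60 N. Pads are 15 mm wide; open, the fingers measure 128 mm over their backs; the gripper's body (75 mm by 188 mm) begins 65 mm behind the grasp point.
Start: joints at [0.918, 0.259, 1.535, -0, 1.348, -0.203], TCP at [239.112, 495.308, 218.653] pointing down, gripper open.
Joint ranges: [-3.14, 3.14], [-0.91, 2.08], [0.19, 2.58], [-1.22, 4.36], [0.22, 2.71], [-3.12, 3.12]. Speed limits (rad/s): [2.57, 2.57, 3.14, 3.14, 3.14, 3.14].

INTERFACE

Orientations are given as [roll, pitch, yaw] about the fixed x, y, z axes, in that order (R = Rz(yaw) Ry(pitch) Rx(roll)).
In Python, from bench import robot gives the robot as it stands. The module is installed in compiled form; this text tells all that it offers. Calls block until the motion is done:
- robot.move_ptp(position, orientation): joint-space move of the TCP to a pose.
- robot.move_linear(position, ori=None, speed=150, f_stop=None): straight line of the TCP; ori=None keeps the orientation; speed is the mean speed in mm/s. With f_stop (N) it stops when the force on the tool has changed by that much, and returns True; else False.
- robot.move_j(angles): joint-space move.
- robot.move_gripper(opening): opening from 0.0 (shut) to 1.0 (fully open); the grip force is fixed at half the most; returns when the fingers have stopped.
- robot.sleep(seconds).
- robot.inverse_kinematics(position, orientation): joint angles nearest the present ones, or None.
- robot.get_image(name): name is "scene" or "top"; returns a dict with "img" (400x640x3 uint8, blue, green, red), "fovy" (degrees; the focal length in pixels is half the picture's height over the tangent of half this angle, whatever the lens; pixels are square), "cx", "cy" (the principal point, pixels), "eye" and "orientation" of the camera in the world. Camera axes: x right, y down, z forward; pixel columns grow to the right and rows downward; lengths in mm; the calibration is good to about 2 mm. A picture is of the moment at which its call begins. There is no depth.
A pose or a line that the arm cannot do raises robot.MotionError and nothing moves.
- robot.hand_in(): hands the job in, once; it reports no verdict.
Readings, each from a call of its own:
- robot.current_t(): time.
- robot.current_qpos(): joint angles.
- robot.current_joint_vel(): joint speeds.
- robot.current_joint_efforts(): joint torques, N m.
- robot.current_tcp_pos(): TCP position.
- robot.current_eef_rot(): TCP orientation.
- robot.current_contact_force(): force on the tool from outside, world axes, zero at the start.
- robot.current_ft_torque(): the same for the moment, N m.
- robot.current_gripper_width(): opening from 0.0 (shut) to 1.0 (fully open).
Only numpy, scipy, OpenCV 4.12 (cv2) and the standard library are available. Lean on these libraries where they do the work, as an engineer would, in place of code of your own. Each camera call takes 0.05 s, during which the arm holds its last target.

TASK

Pick up the loose open plaster mould with the clay tile in it and set it down gently, flat and centred, across the two narrow ledges of the push-out stand, its long way running from ledge to ledge, and let go of it. Then swing the cam lever up until it stands straight up, the cam's highest point, so that the plunger pushes the tile up out of the mould, and finish while still holding the lever there: it is sprung and falls back if released. Leave the pot, the closed mould and the brush where they are.

Things in the scene. Friction and masses are not known exactly. Their poses are not given: they have to be found in the camera images.
- mould_center (a point): Centre (half-way up) of the loose open plaster mould, a frame 62 mm wide (x), 99 long (y), 36 high (z up), 0.22 kg, flat on the bench at the start. Side walls 8.5 mm, end walls 15 mm; open above; below a 37 x 61 mm opening inside a 5 mm thick lip that carries the tile. Grip it across the 62 mm at mid-length. Half a turn about z makes no difference.
- tile_center (a point): Centre of the loose clay tile lying in the mould, 42 x 66 x 22 mm (x, y, z), about 0.1 kg, 1.5 mm play all round. At rest in the mould its centre is 2 mm below mould_center; with the cam at its highest it is pushed 16 mm up.
- stand: Fixed push-out stand: base plate 130 x 170 x 12 mm, origin at centre of its underside; x roughly away from the robot, y along the cam shaft towards the lever, z up. Upright plates at y = -43 and +43 mm, 20 mm thick (y), 64 wide (x), their level tops (ledges) 100 mm above the bench. Between them a plunger, head 18 x 40 mm (x, y), 1 mm below the ledge tops at rest, rises 22 mm.
- ledge_mid (a point): Point midway between the two ledges at the height of their tops (100 mm above the bench): where the centre of the mould's underside belongs, the mould's y along the stand's y.
- lever_hinge (a point): Point on the lever's axis of turn (parallel to the stand's y, 40 mm above the bench), opposite the middle of the lever's grip.
- lever_grip (a point): Middle of the free part of the lever's grip, a round black bar 18 mm thick parallel to the stand's y, 130 mm from the axis of turn; moves with the lever. The flat 16 x 8 mm steel arm joins it 35 mm from this point towards the ledges; its free end is 34 mm the other way. Pinch it (jaws closing along the stand's x) or push it, from above.
- lever (a joint): Turn of the cam lever, rad. 0: at rest on its stop, leaning 1 rad from upright towards the stand's -x (the robot), grip 110 mm above the bench. Grows as it swings up and away. 1.0: straight up, grip at 170 mm, the cam's highest point; beyond it (stop at 1.6) the plunger sinks again. Spring and weight pull it back to 0: about 2 N at the grip at rest, 3 N upright.
- pot: Bystander: small open terracotta pot, 84 mm wide at the rim, 75 mm high, origin at the centre of its underside.
- closed_mould: Bystander: closed two-part plaster mould, 85 x 85 x 54 mm, origin at the centre of its underside.
- brush: Bystander: brush lying on the bench along its x, about 200 mm long, origin at its middle, underside.
There are look-alikes about, which are no part of the job. Leave any turquoise look-alike of the part that bears mould_center alone.

How it is judged:
By the outcome, as a careful person would: the job done as asked, in the order asked, and still so for the second after the job is handed in, while the arm keeps its last pose, push and grip.
It also fails if it takes over 48 s, if anything falls off the work surface, if the arm or the gripper's body presses on something with over 40 N, if the wrist force passes 120 N, or if a joint passes its speed limit or range.

## Working session

There is one attempt and no reset: what is moved stays moved. The work goes in short steps, each a Python script; the robot and the scene stay as the last script left them, time stands still between calls to the robot, and variables do not carry over. Pictures are saved under pics/ and viewed, and the job is handed in when it is done.

```bash
mkdir -p pics; python3 - <<'E'
from bench import robot
import cv2,pickle
d={}
for n in("scene","top"):
    r=robot.get_image(n); d[n]=r
    cv2.imwrite(f"pics/{n}0.png",r["img"]); print(n,{k:v for k,v in r.items() if k!="img"})
pickle.dump(d,open("im0.pkl","wb"))
print(robot.current_t(),robot.current_eef_rot(),robot.current_gripper_width())
E
```

```text
scene {'fovy': 48.8491355896899, 'cx': 322.60217633176467, 'cy': 197.08862047608233, 'eye': array([896.72408386, 526.16132078, 988.91933514]), 'orientation': array([-2.54741759, -0.01058293,  2.67605157])}
top {'fovy': 42.840616008977676, 'cx': 315.9161699673824, 'cy': 198.22732129633152, 'eye': array([ 416.29814282,  -29.24114226, 1070.09464843]), 'orientation': array([-2.95768694,  0.0054175 , -1.54407302])}
0.1 [-3.13999845e+00 -3.37109850e-04  2.69184544e+00] 0.997205396413764
```

View pics/scene0.png

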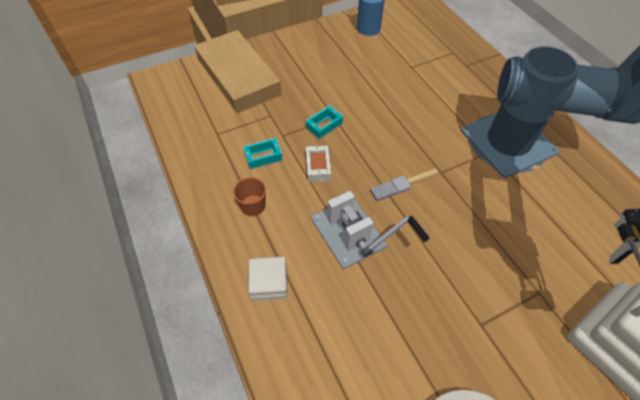

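View pics/top0.png

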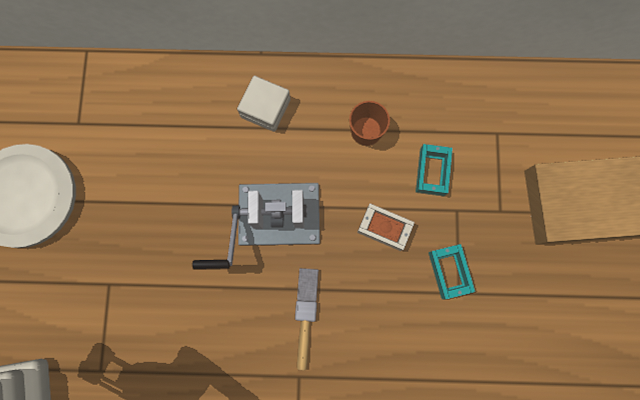

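The top view shows the white mould with its orange tile near (386,227), the stand near (279,213), and the black lever grip near (210,264). The two turquoise frames are look-alikes. Next I'll measure positions from colour masks.

```bash
cat > h.py <<'E'
import numpy as np,cv2
from scipy.spatial.transform import Rotation as R
def cam(r):
    f=r["img"].shape[0]/2/np.tan(np.radians(r["fovy"])/2)
    return f,R.from_euler("xyz",r["orientation"]).as_matrix(),np.array(r["eye"])
def rays(r,px):
    f,M,e=cam(r); px=np.atleast_2d(np.asarray(px,float))
    d=np.c_[(px[:,0]-r["cx"])/f,(px[:,1]-r["cy"])/f,np.ones(len(px))]@M.T
    return e,d
def onz(r,px,z):
    e,d=rays(r,px); return e+d*((z-e[2])/d[:,2])[:,None]
def proj(r,P):
    f,M,e=cam(r); c=(np.atleast_2d(P)-e)@M
    return np.c_[c[:,0]/c[:,2]*f+r["cx"],c[:,1]/c[:,2]*f+r["cy"]]
def tri(r1,p1,r2,p2):
    e1,d1=rays(r1,p1);e2,d2=rays(r2,p2);d1=d1[0];d2=d2[0]
    s=np.linalg.lstsq(np.c_[d1,-d2],e2-e1,rcond=None)[0]
    a=e1+d1*s[0];b=e2+d2*s[1];return (a+b)/2,np.linalg.norm(a-b)
def crop(r,x0,y0,x1,y1,k,name):
    cv2.imwrite(name,cv2.resize(r["img"][y0:y1,x0:x1],None,fx=k,fy=k,interpolation=cv2.INTER_CUBIC))
E
python3 - <<'E'
from h import *
import pickle
d=pickle.load(open("im0.pkl","rb"))
crop(d["top"],180,170,430,300,3,"pics/t1.png")
crop(d["scene"],290,130,450,270,4,"pics/s1.png")
E
```

```text
(no output)
```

View pics/t1.png

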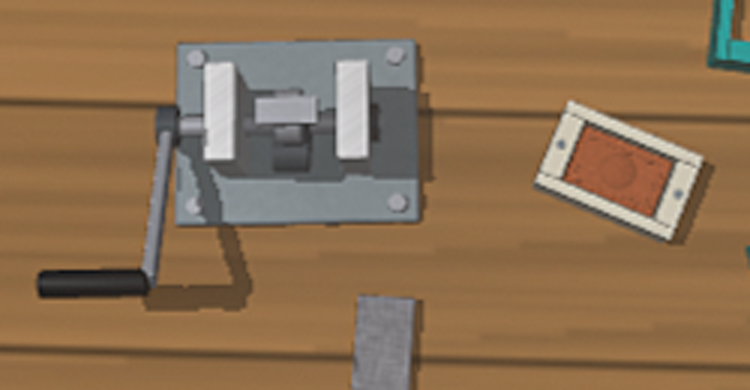

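View pics/s1.png

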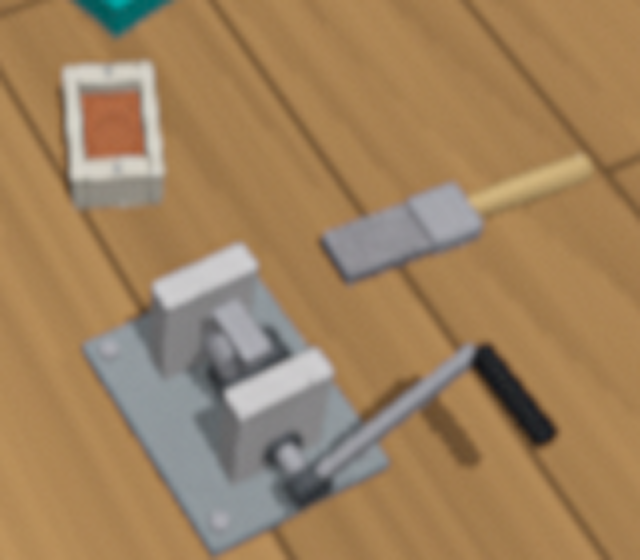

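The crops show the white mould top, both pale ledge tops, the plunger head and the grip clearly. I'll measure with brightness masks, a min-area rectangle, and casts onto the known heights.

```bash
cat > meas.py <<'E'
from h import *
def blobs(r,mask,box,minA=40):
    m=np.zeros_like(mask);x0,y0,x1,y1=box;m[y0:y1,x0:x1]=mask[y0:y1,x0:x1]
    c,_=cv2.findContours(m,cv2.RETR_EXTERNAL,cv2.CHAIN_APPROX_NONE)
    return [k for k in c if cv2.contourArea(k)>minA]
def rect_on(r,c,z):
    # metric rectangle of contour cast on plane z; 0.5px border growth ~
    P=onz(r,c[:,0,:],z)[:,:2].astype(np.float32)
    return cv2.minAreaRect(P)
E
python3 - <<'E'
from meas import *
import pickle
d=pickle.load(open("im0.pkl","rb"))
for n,boxM,boxL in(("top",(350,195,425,260),(235,175,320,240)),("scene",(300,140,335,185),(315,185,380,255))):
    r=d[n];g=r["img"].min(2)
    for th in (150,175,195):
        m=(g>th).astype(np.uint8)*255
        for nm,b,z in(("mould",boxM,36),("ledge",boxL,100)):
            for c in blobs(r,m,b):
                q=rect_on(r,c,z);print(n,th,nm,np.round(q[0],1),np.round(q[1],1),round(q[2],1))
    hsv=cv2.cvtColor(r["img"],cv2.COLOR_BGR2HSV)
    m=((hsv[...,0]<13)&(hsv[...,1]>130)&(hsv[...,2]>80)).astype(np.uint8)*255
    for c in blobs(r,m,boxM): q=rect_on(r,c,27);print(n,"tile",np.round(q[0],1),np.round(q[1],1),round(q[2],1))
    m=(r["img"].max(2)<60).astype(np.uint8)*255
    bg=(185,255,235,275) if n=="top" else (400,205,435,250)
    for c in blobs(r,m,bg): 
        q=cv2.minAreaRect(c);print(n,"grip px",q, cv2.boxPoints(q).round(1).tolist())
# base plate
r=d["top"];b=r["img"].astype(int);m=((b[...,0]>b[...,2]+3)&(b[...,0]>60)).astype(np.uint8)*255
for c in blobs(r,m,(225,175,330,250)): q=rect_on(r,c,12);print("base",q)
E
```

```text
top 150 mould [ 554.4 -162.6] [97.6 60.6] 68.0
top 150 ledge [579.2  60.4] [15.7 36.9] 1.5
top 150 ledge [580.5  17. ] [62.7 19.4] 1.8
top 150 ledge [577.8 110.6] [62.8 32.8] 2.7
top 175 mould [ 550.  -161.1] [96.5 50.1] 68.6
top 175 mould [ 570.3 -124.2] [12.1 40.9] 68.2
top 175 mould [ 579.2 -172.9] [94.4  5.8] 67.8
top 175 ledge [577.3 102.9] [61.  17.5] 2.7
top 175 ledge [581.5  18. ] [60.8 17.5] 1.8
top 195 ledge [580.5  17. ] [58.8 15.5] 1.8
top 195 ledge [577.3 103.8] [61.  15.4] 2.8
top tile [ 554.5 -163.1] [64.7 40.1] 68.0
top grip px ((211.0, 264.0), (8.0, 36.0), 90.0) [[193.0, 260.0], [229.0, 260.0], [229.0, 268.0], [193.0, 268.0]]
scene 150 mould [ 554.4 -163. ] [101.3  61.3] 68.2
scene 150 ledge [577.  102.5] [64.4 23.1] 2.2
scene 150 ledge [578.7  60.7] [16.9 38.5] 1.6
scene 150 ledge [580.9  17.6] [64.7 22.5] 2.5
scene 175 mould [ 555.  -162.1] [96.8 59.9] 68.2
scene 175 ledge [576.8 102.9] [62.2 18.4] 3.1
scene 175 ledge [580.6  17.3] [62.4 19.1] 2.5
scene 195 ledge [577.1 102.9] [58.8 13.8] 3.1
scene 195 ledge [581.   16.9] [58.8 14.8] 2.3
scene tile [ 552.1 -166.1] [51.7 37.3] 68.6
scene grip px ((417.6609191894531, 228.65931701660156), (27.801969528198242, 5.7288899421691895), 51.8427734375) [[406.79998779296875, 219.5], [411.29998779296875, 216.0], [428.5, 237.8000030517578], [424.0, 241.39999389648438]]
base ((546.5474853515625, 152.71853637695312), (11.29175853729248, 90.9991226196289), 89.0136947631836)
base ((578.3443603515625, 59.62164306640625), (127.95077514648438, 166.2877655029297), 2.8041324615478516)
```

```bash
python3 - <<'E'
from meas import *
import pickle
d=pickle.load(open("im0.pkl","rb"))
L=np.array([577.2,103.0]);Rr=np.array([580.7,17.3]);print(L-Rr,np.linalg.norm(L-Rr),np.degrees(np.arctan2(-(L-Rr)[0],(L-Rr)[1])))
print("grip tri",tri(d["top"],(211,264),d["scene"],(417.7,228.7)))
for a,b in (((193,264),(426.2,239.6)),((229,264),(409,217.7))): print(tri(d["top"],a,d["scene"],b))
yaw=np.radians(2.5);c=np.array([579,60.2])
M=np.array([[np.cos(yaw),-np.sin(yaw)],[np.sin(yaw),np.cos(yaw)]])
g=onz(d["top"],[(211,264)],110)[0];gs=onz(d["scene"],[(417.7,228.7)],110)[0]
print("grip z110",g,gs,"in stand",M.T@(g[:2]-c),M.T@(gs[:2]-c))
from bench import robot
pi=np.pi
for p,y in(((554.5,-162.8,4),68),((554.5,-162.8,140),68),((579,60.2,105),92.5),((470,165,91),92.5),((579,170,151),92.5)):
    print(p,robot.inverse_kinematics(list(p),[pi,0,np.radians(y)]))
E
```

```text
[-3.5 85.7] 85.77144046825843 2.338668001137045
grip tri (array([464.26208187, 174.33097318, 108.39591103]), np.float64(0.5529432564983839))
(array([463.44380262, 207.5807853 , 110.04196101]), np.float64(0.13209429892842348))
(array([465.47952014, 140.35929484, 107.89719655]), np.float64(0.2544178455835756))
grip z110 [464.38612837 173.80332418 110.        ] [464.83061823 175.14274584 110.        ] in stand [-109.54947722  118.49458585] [-109.04698566  119.81334431]
(554.5, -162.8, 4) [-4.78494482e-01  5.31150106e-01  1.70948461e+00 -4.44089210e-16
  9.00957934e-01 -9.45220467e-02]
(554.5, -162.8, 140) [-4.78494482e-01  3.70475329e-01  1.57792756e+00 -4.44089210e-16
  1.19318977e+00 -9.45220467e-02]
(579, 60.2, 105) [-8.79066985e-02  4.12334324e-01  1.60844814e+00 -4.44089210e-16
  1.12081019e+00 -1.31539930e-01]
(470, 165, 91) [ 1.13310183e-01  2.94470741e-01  1.83026948e+00 -4.44089210e-16
  1.01685243e+00  6.96769520e-02]
(579, 170, 151) [ 1.00922495e-01  4.03715007e-01  1.49791562e+00 -4.44089210e-16
  1.23996203e+00  5.72892638e-02]
```

Everything agrees with the given sizes: ledge spacing 85.8 mm against 86, grip height about 109 against 110, and grip stand-x of -109.3 against -109.4. I'll pick up the mould now.

```bash
python3 - <<'E'
from meas import *
from bench import robot
import pickle
pi=np.pi;o=[pi,0,np.radians(68)]
robot.move_gripper(1.0)
robot.move_ptp([554.5,-162.8,200],o)
robot.move_linear([554.5,-162.8,50],speed=150)
print(robot.move_linear([554.5,-162.8,4],speed=60,f_stop=8),robot.current_tcp_pos(),robot.current_contact_force())
robot.move_gripper(0.0);print("w",robot.current_gripper_width()*93)
robot.move_linear([554.5,-162.8,25],speed=40)
robot.move_linear([554.5,-162.8,170],speed=120)
robot.sleep(.2)
print("w",robot.current_gripper_width()*93,robot.current_contact_force(),robot.current_ft_torque(),robot.current_t())
d={n:robot.get_image(n) for n in("scene","top")}
pickle.dump(d,open("im1.pkl","wb"))
crop(d["top"],330,150,480,280,3,"pics/t2.png");crop(d["scene"],260,60,420,200,4,"pics/s2.png")
E
```

```text
False [ 554.74029576 -162.89574851    4.15643311] [ 0.2808568   0.02182777 -0.12580384]
w 61.95833740574089
w 61.47404244278519 [-0.31697212 -0.20560782 -2.83307557] [-0.02171658  0.08247811 -0.00980409] 7.8
```

View pics/s2.png

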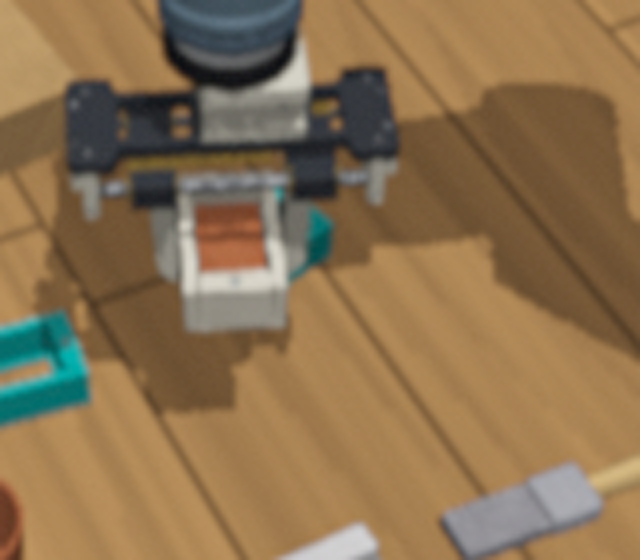

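The mould is held level with the tile in it: width 61.5 mm, and the force reading is about 2.8 N, close to the 3.1 N weight. I'll set it on the ledges.

```bash
python3 - <<'E'
from meas import *
from bench import robot
import pickle
pi=np.pi;o=[pi,0,np.radians(92.4)]
robot.move_ptp([579,60.2,180],o)
robot.move_linear([579,60.2,112],speed=80)
robot.sleep(.2)
print(robot.current_tcp_pos(),robot.current_contact_force())
print(robot.move_linear([579,60.2,101],speed=12,f_stop=2.5),robot.current_tcp_pos(),robot.current_contact_force(),robot.current_t())
d={n:robot.get_image(n) for n in("scene","top")}
pickle.dump(d,open("im2.pkl","wb"))
crop(d["scene"],290,150,450,270,4,"pics/s3.png")
E
```

```text
[579.37639099  60.20344781 112.63026559] [-0.18552914  0.36950006 -2.45658808]
True [578.92179902  60.17800283 104.04611432] [3.20496289e-04 9.75845404e-02 5.22170979e+00] 10.6583
```

View pics/s3.png

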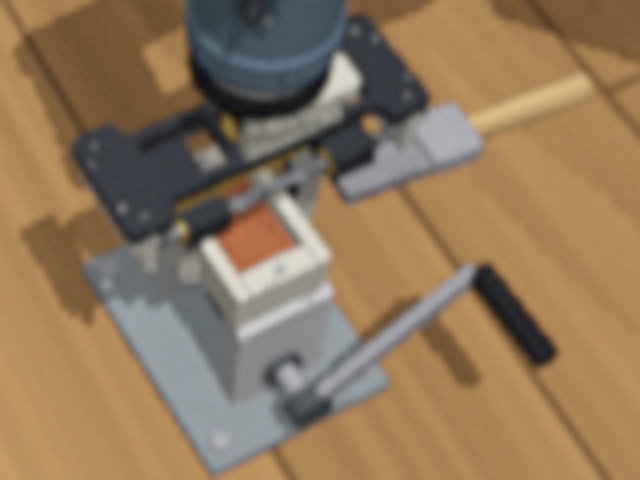

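The mould is seated on the ledges. Contact came at TCP z 104.05, where 104.1 was expected. I'll release it, back off and check.

```bash
python3 - <<'E'
from meas import *
from bench import robot
import pickle
pi=np.pi
robot.move_gripper(1.0)
robot.move_linear([578.9,60.2,190],speed=120)
robot.move_ptp([464.5,174,190],[pi,0,np.radians(92.4)])
print(robot.current_t())
d={n:robot.get_image(n) for n in("scene","top")}
pickle.dump(d,open("im3.pkl","wb"))
crop(d["scene"],290,150,450,270,4,"pics/s4.png");crop(d["top"],180,130,360,300,3,"pics/t4.png")
for n,b in(("top",(235,165,330,250)),("scene",(315,165,380,255))):
    r=d[n];hsv=cv2.cvtColor(r["img"],cv2.COLOR_BGR2HSV)
    m=((hsv[...,0]<13)&(hsv[...,1]>130)&(hsv[...,2]>80)).astype(np.uint8)*255
    for c in blobs(r,m,b): print(n,"tile",rect_on(r,c,127))
    for th in (150,175):
        m=(r["img"].min(2)>th).astype(np.uint8)*255
        for c in blobs(r,m,b): print(n,th,rect_on(r,c,136))
E
```

```text
13.0333
top tile ((581.1036987304688, 58.498870849609375), (39.89505386352539, 64.15888977050781), 4.123276233673096)
top 150 ((581.7001953125, 63.59962463378906), (62.439632415771484, 115.19561767578125), 1.465444564819336)
top 175 ((577.5738525390625, 37.4147834777832), (49.093780517578125, 51.92725372314453), 1.4851404428482056)
top 175 ((586.3285522460938, 65.75379943847656), (49.8521842956543, 109.80046844482422), 4.54518985748291)
scene tile ((579.9671630859375, 56.90991973876953), (34.87238693237305, 56.289127349853516), 2.4104115962982178)
scene 150 ((594.2236328125, 126.25740051269531), (52.77953338623047, 9.758283615112305), 2.775150775909424)
scene 150 ((662.3052978515625, 76.8165054321289), (55.25174331665039, 22.911951065063477), 89.30258178710938)
scene 150 ((581.61376953125, 59.13964080810547), (62.787132263183594, 100.80034637451172), 2.4564952850341797)
scene 175 ((581.48486328125, 58.798492431640625), (60.46952438354492, 97.2813491821289), 2.841742515563965)
```

View pics/s4.png

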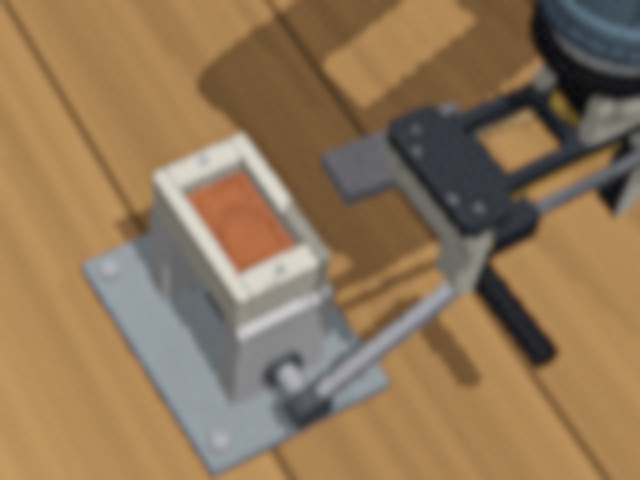

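View pics/t4.png

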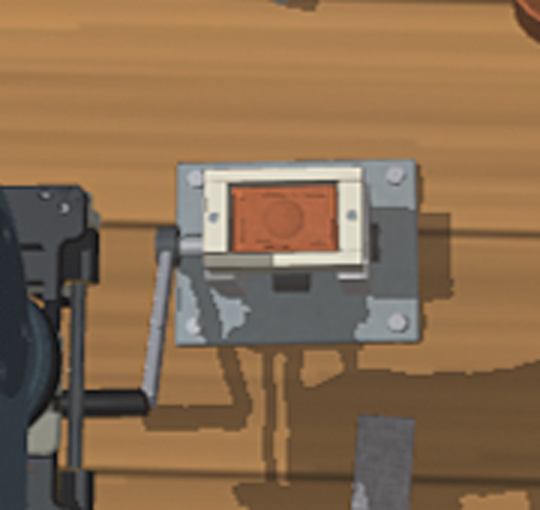

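```bash
python3 - <<'E'
from meas import *
import pickle
d0=pickle.load(open("im0.pkl","rb"));d3=pickle.load(open("im3.pkl","rb"))
yaw=np.radians(2.5);c=np.array([579,60.2]);M=np.array([[np.cos(yaw),-np.sin(yaw)],[np.sin(yaw),np.cos(yaw)]])
from scipy.ndimage import map_coordinates
def prof(r,z,p0,p1):  # stand coords line, print gradient peaks
    n=int(np.hypot(*(np.array(p1)-p0))*4)
    t=np.linspace(0,1,n);Q=np.outer(1-t,p0)+np.outer(t,p1);W=np.c_[Q@M.T+c,np.full(n,z)]
    px=proj(r,W);v=map_coordinates(r["img"].min(2).astype(float),[px[:,1],px[:,0]],order=1)
    g=np.gradient(cv2.GaussianBlur(v[None],(0,0),3)[0]);i=[k for k in range(2,n-2) if abs(g[k])>2.0 and abs(g[k])==abs(g[max(0,k-8):k+9]).max()]
    ax=int(abs(p1[1]-p0[1])>abs(p1[0]-p0[0]))
    return [(round(Q[k,ax],1),round(g[k],1)) for k in i]
for n in("top","scene"):
    print(n,"ledge x");[print(y,prof(d0[n],100,(-50,y),(50,y))) for y in(-43,43)]
    print("ledge y");[print(x,prof(d0[n],100,(x,-65),(x,65))) for x in(-20,20)]
    print("mould x");[print(y,prof(d3[n],136,(-50,y),(50,y))) for y in(-45,-40,0,40,45)]
    print("mould y");[print(x,prof(d3[n],136,(x,-70),(x,70))) for x in(-10,0,10)]
    print("mould0 ref")
E
```

```text
top ledge x
-43 [(np.float64(-42.5), np.float64(-3.5)), (np.float64(-32.5), np.float64(10.2)), (np.float64(31.7), np.float64(-5.0)), (np.float64(44.5), np.float64(-3.8))]
43 [(np.float64(-40.7), np.float64(-3.3)), (np.float64(-31.2), np.float64(10.3)), (np.float64(31.5), np.float64(-5.6)), (np.float64(45.2), np.float64(-4.2))]
ledge y
-20 [(np.float64(-60.0), np.float64(-2.5)), (np.float64(-53.5), np.float64(11.0)), (np.float64(-32.7), np.float64(-10.6)), (np.float64(-17.2), np.float64(-2.8)), (np.float64(32.9), np.float64(8.3)), (np.float64(50.2), np.float64(-6.5))]
20 [(np.float64(-52.5), np.float64(7.5)), (np.float64(-32.9), np.float64(-6.8)), (np.float64(26.9), np.float64(-3.8)), (np.float64(32.9), np.float64(7.7)), (np.float64(52.2), np.float64(-7.8))]
mould x
-45 [(np.float64(-37.7), np.float64(11.2)), (np.float64(-34.0), np.float64(-7.9)), (np.float64(-28.2), np.float64(12.2)), (np.float64(-0.4), np.float64(-4.3)), (np.float64(5.4), np.float64(4.9)), (np.float64(22.7), np.float64(-3.6)), (np.float64(32.5), np.float64(-6.0)), (np.float64(37.7), np.float64(-3.8))]
-40 [(np.float
[... 2980 characters left out ...]
.0), np.float64(-4.1))]
mould y
-10 [(np.float64(-52.7), np.float64(4.1)), (np.float64(-34.9), np.float64(-2.6)), (np.float64(31.7), np.float64(4.6)), (np.float64(48.7), np.float64(-2.8))]
0 [(np.float64(-52.5), np.float64(3.7)), (np.float64(-34.9), np.float64(-2.9)), (np.float64(-28.4), np.float64(-2.5)), (np.float64(31.2), np.float64(5.1)), (np.float64(49.0), np.float64(-2.6)), (np.float64(61.7), np.float64(2.4))]
10 [(np.float64(-52.2), np.float64(4.0)), (np.float64(-34.7), np.float64(-2.7)), (np.float64(-27.7), np.float64(-2.3)), (np.float64(31.7), np.float64(5.2)), (np.float64(47.0), np.float64(-2.3)), (np.float64(61.7), np.float64(3.1)), (np.float64(68.5), np.float64(-2.6))]
mould0 ref
```

Both cameras agree that the mould sits about 2.1 mm too far in +x and 1 mm too far in -y relative to the ledges, which points to a camera/robot offset. I'll nudge it: regrip, lift 4 mm, shift and lower.

```bash
python3 - <<'E'
from meas import *
from bench import robot
import pickle
pi=np.pi;o=[pi,0,np.radians(92.4)]
robot.move_ptp([578.9,60.2,180],o)
robot.move_linear([578.9,60.2,104],speed=90,f_stop=8)
robot.move_gripper(0.0);print("w",robot.current_gripper_width()*93)
robot.move_linear([578.9,60.2,109],speed=30)
x,y=576.7,61.1
robot.move_linear([x,y,109],speed=20)
print(robot.move_linear([x,y,101],speed=12,f_stop=2.5),robot.current_tcp_pos(),robot.current_contact_force())
robot.move_gripper(1.0)
robot.move_linear([x,y,180],speed=120)
robot.move_ptp([462.2,174.5,180],o)
print(robot.current_t())
d={n:robot.get_image(n) for n in("scene","top")}
pickle.dump(d,open("im4.pkl","wb"))
crop(d["scene"],290,150,450,270,4,"pics/s5.png");crop(d["top"],180,130,360,300,3,"pics/t5.png")
for n,b in(("top",(235,165,330,250)),("scene",(315,165,380,255))):
    r=d[n]
    m=(r["img"].min(2)>175).astype(np.uint8)*255
    for c in blobs(r,m,b): print(n,rect_on(r,c,136))
r=d["top"];hsv=cv2.cvtColor(r["img"],cv2.COLOR_BGR2HSV)
m=((hsv[...,0]<13)&(hsv[...,1]>130)&(hsv[...,2]>80)).astype(np.uint8)*255
for c in blobs(r,m,(235,165,330,250)): print("tile",rect_on(r,c,127))
E
```

```text
w 61.55115338749799
True [576.77220739  61.0923146  104.13936903] [-0.78111384 -0.05687947  4.14551259]
18.6583
top ((552.0301513671875, 39.51154708862305), (5.610697269439697, 57.46916198730469), 1.4845294952392578)
top ((579.9227905273438, 18.1826171875), (41.6492805480957, 12.990994453430176), 1.8788589239120483)
top ((583.4801025390625, 65.35037231445312), (51.136817932128906, 103.01950073242188), 1.466313362121582)
scene ((579.377685546875, 59.70488739013672), (60.33372116088867, 97.67095184326172), 2.6056370735168457)
tile ((579.37890625, 59.13098907470703), (40.225074768066406, 64.1312255859375), 2.0433523654937744)
```

View pics/s5.png

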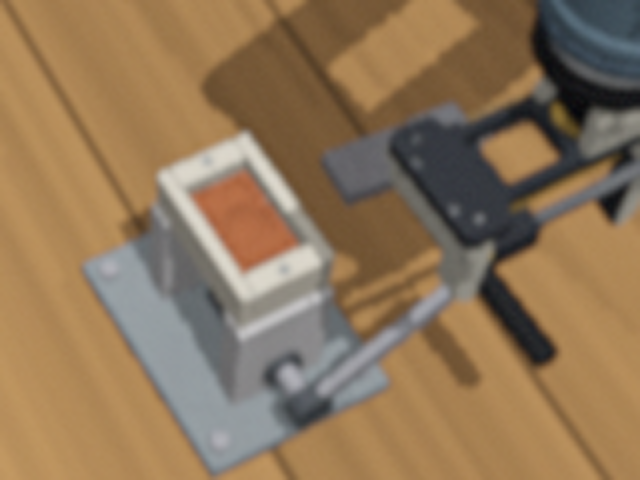

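View pics/t5.png

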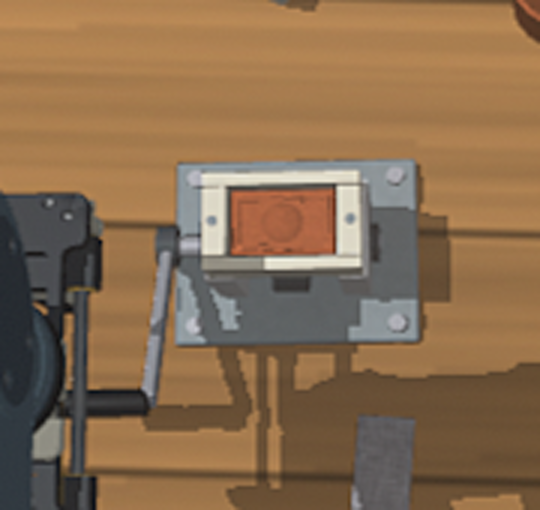

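The mould is now within about 0.5 mm of centre. Next is the lever: pinch the grip and swing it in small arc steps.

```bash
python3 - <<'E'
from meas import *
from bench import robot
import pickle
pi=np.pi;yaw=np.radians(2.4);o=[pi,0,np.radians(92.4)]
mid=np.array([576.4,61.4]);M=np.array([[np.cos(yaw),-np.sin(yaw)],[np.sin(yaw),np.cos(yaw)]])
def P(th,r=130):
    a=1-th;q=mid+M@np.array([-r*np.sin(a),118.5]);return [q[0],q[1],40+r*np.cos(a)-19]
p=P(0);print(p)
robot.move_linear([p[0],p[1],130],speed=120)
print(robot.move_linear(p,speed=80,f_stop=6),robot.current_contact_force())
robot.move_gripper(0.0);print("w",robot.current_gripper_width()*93,robot.current_contact_force(),robot.current_tcp_pos())
for th in (.1,.25,.4):
    robot.move_linear(P(th),speed=60);print(th,robot.current_contact_force().round(1),robot.current_tcp_pos().round(1),np.round(P(th),1))
print(robot.current_t(),robot.current_gripper_width()*93)
d={n:robot.get_image(n) for n in("scene","top")}
pickle.dump(d,open("im5.pkl","wb"))
crop(d["scene"],290,130,480,270,4,"pics/s6.png")
E
```

```text
[np.float64(462.14246170073574), np.float64(175.21522618092678), np.float64(91.23929976285817)]
False [-0.2689476  -0.73862076 -0.10801444]
w 16.79262686471891 [ 0.39656056 -0.35649936  0.50719996] [461.98475428 175.21245555  91.18549521]
0.1 [-2.3  0.2 -1.4] [468.9 175.5 101.7] [469.7 175.5 101.8]
0.25 [-9.  -1.2  2.3] [481.  176.1 116.2] [482.9 176.1 116.1]
0.4 [-13.6  -1.3  10.8] [495.1 176.7 129.2] [498.1 176.7 128.3]
22.4417 17.697218354949577
```

View pics/s6.png

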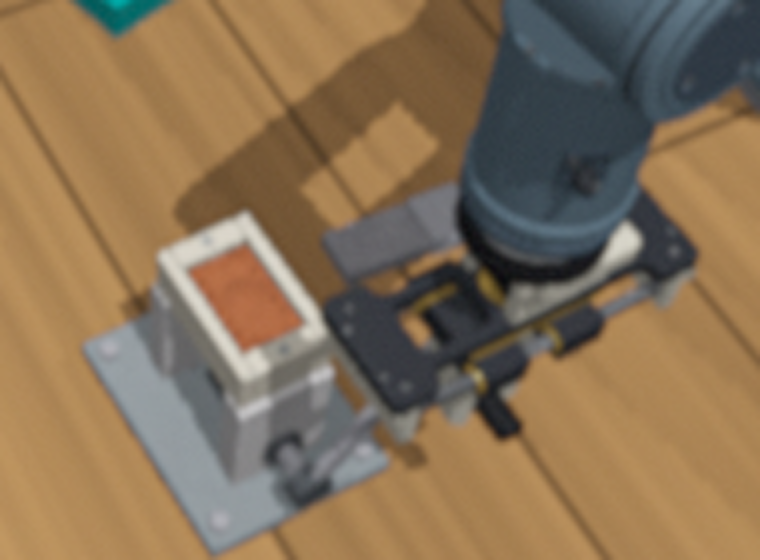

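The grip is held and the lever is following. A radial mismatch is building up (about 17 N outward), so I'll continue with a small force-based correction of the radius at each step.

```bash
python3 - <<'E'
from meas import *
from bench import robot
import pickle
yaw=np.radians(2.4)
mid=np.array([576.4,61.4]);M=np.array([[np.cos(yaw),-np.sin(yaw)],[np.sin(yaw),np.cos(yaw)]])
def P(th,r=130):
    a=1-th;q=mid+M@np.array([-r*np.sin(a),118.5]);return [q[0],q[1],40+r*np.cos(a)-19]
dr=2.0
for th in (.4,.5,.6,.7,.8,.9,.98):
    robot.move_linear(P(th,130+dr),speed=60)
    F=robot.current_contact_force();a=1-th
    Fr=-F[0]*np.sin(a)+F[2]*np.cos(a);Ft=F[0]*np.cos(a)+F[2]*np.sin(a)
    print(th,round(dr,2),"Fr %.1f Ft %.1f"%(Fr,Ft),robot.current_tcp_pos().round(1),np.round(P(th,130+dr),1),round(robot.current_gripper_width()*93,1))
    if abs(Fr)>30: break
    dr+=float(np.clip(.1*Fr,-1.5,1.5))
print(robot.current_t())
d={n:robot.get_image(n) for n in("scene","top")}
pickle.dump(d,open("im6.pkl","wb"))
crop(d["scene"],290,100,480,270,4,"pics/s7.png");crop(d["top"],170,110,380,300,3,"pics/t7.png")
E
```

```text
0.4 2.0 Fr 5.0 Ft -4.5 [496.  176.7 130.2] [497.  176.7 129.9] 16.7
0.5 2.5 Fr 8.6 Ft -5.0 [507.  177.2 138. ] [508.  177.1 137.3] 16.8
0.6 3.36 Fr 8.7 Ft -5.0 [519.  177.7 145. ] [519.6 177.6 143.8] 16.9
0.7 4.23 Fr 10.3 Ft -5.4 [531.7 178.3 150.7] [531.8 178.1 149.2] 17.2
0.8 5.26 Fr 8.0 Ft -5.4 [544.9 178.8 155.2] [544.6 178.7 153.6] 17.2
0.9 6.07 Fr 6.0 Ft -5.1 [558.7 179.3 158. ] [557.9 179.2 156.4] 17.5
0.98 6.66 Fr 4.4 Ft -5.0 [569.5 179.7 159. ] [568.7 179.7 157.6] 17.4
24.9917
```

View pics/s7.png

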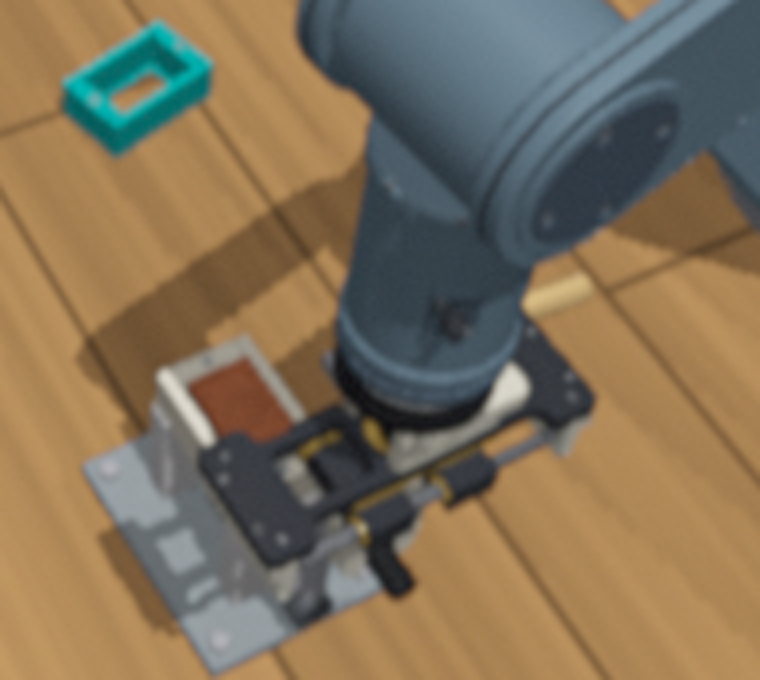

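View pics/t7.png

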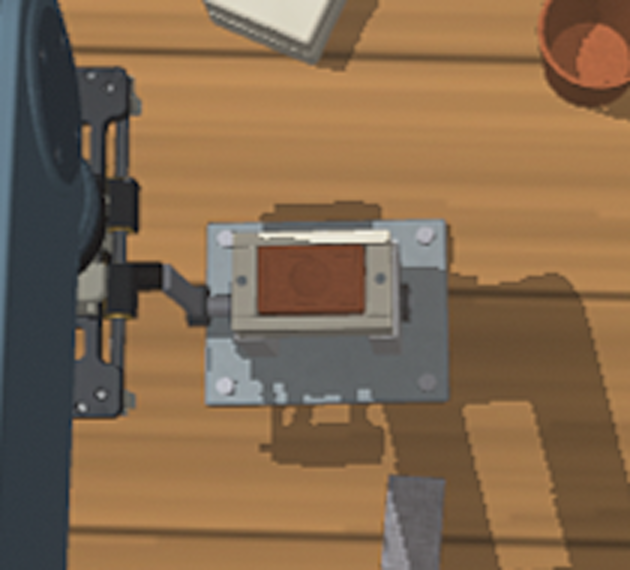

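Lever force is steady (tangential about 5 N). The z rise suggests the bar rolled roughly 8 mm toward the fingertips. I'll check the lever angle and the tile height in the images.

```bash
python3 - <<'E'
from meas import *
import pickle
d=pickle.load(open("im6.pkl","rb"))
yaw=np.radians(2.4);c=np.array([579,60.2]);M=np.array([[np.cos(yaw),-np.sin(yaw)],[np.sin(yaw),np.cos(yaw)]])
r=d["top"]
def S(pts): return (np.asarray(pts)[:,:2]-c)@M
# predicted px of grip edges for angles
for th in (.9,1.0,1.1):
    a=1-th;x=-130*np.sin(a);z=40+130*np.cos(a)
    W=[np.r_[c+M@np.array([x,y]),z] for y in(84,95,118,152)]
    print(th,proj(r,W).round(1).tolist(),proj(d["scene"],W).round(1).tolist())
crop(r,200,180,330,260,6,"pics/t8.png")
crop(d["scene"],340,200,420,275,8,"pics/s8.png")
for n,b in(("top",(240,180,310,225)),("scene",(330,180,370,215))):
    q=d[n];hsv=cv2.cvtColor(q["img"],cv2.COLOR_BGR2HSV)
    m=((hsv[...,0]<13)&(hsv[...,1]>130)&(hsv[...,2]>60)).astype(np.uint8)*255
    for k in blobs(q,m,b): R_=cv2.minAreaRect(k);print(n,"tile px",R_,[ (z,rect_on(q,k,z)) for z in(127,143)])
E
```

```text
0.9 [[224.5, 207.5], [218.3, 207.6], [205.5, 207.8], [186.6, 208.1]] [[377.1, 221.0], [379.9, 224.9], [385.8, 233.0], [394.8, 245.5]]
1.0 [[224.5, 200.3], [218.4, 200.4], [205.6, 200.6], [186.7, 200.9]] [[372.1, 223.4], [374.8, 227.2], [380.7, 235.5], [389.7, 248.0]]
1.1 [[224.7, 193.3], [218.6, 193.4], [205.9, 193.6], [187.0, 193.9]] [[367.0, 226.0], [369.7, 229.9], [375.6, 238.2], [384.5, 250.8]]
top tile px ((273.0, 203.0), (22.0, 34.0), 90.0) [(127, ((580.60498046875, 61.06781768798828), (42.22271728515625, 64.15583801269531), 2.06390380859375)), (143, ((577.8174438476562, 59.53568649291992), (41.506370544433594, 63.067405700683594), 2.0639050006866455))]
scene tile px ((349.730712890625, 201.3461151123047), (21.910654067993164, 15.808954238891602), 56.30992889404297) [(127, ((575.5533447265625, 48.30983352661133), (39.31879806518555, 53.37361526489258), 1.695438265800476)), (143, ((581.5152587890625, 57.1802864074707), (38.58888244628906, 52.38282775878906), 1.6953306198120117))]
```

View pics/t8.png

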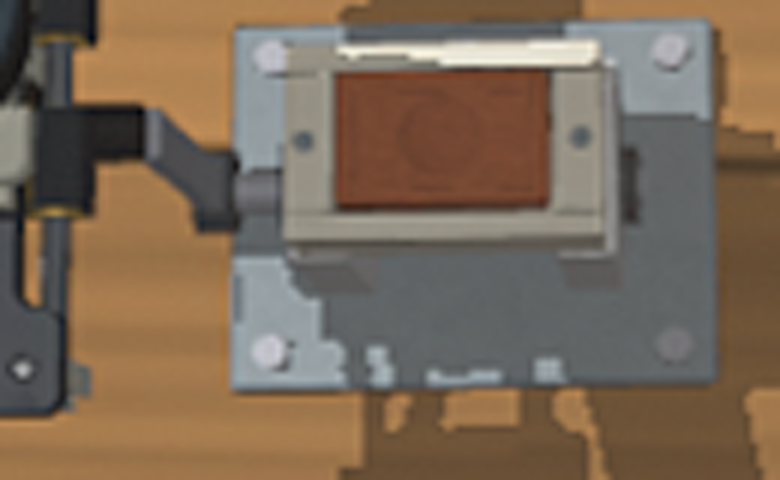

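View pics/s8.png

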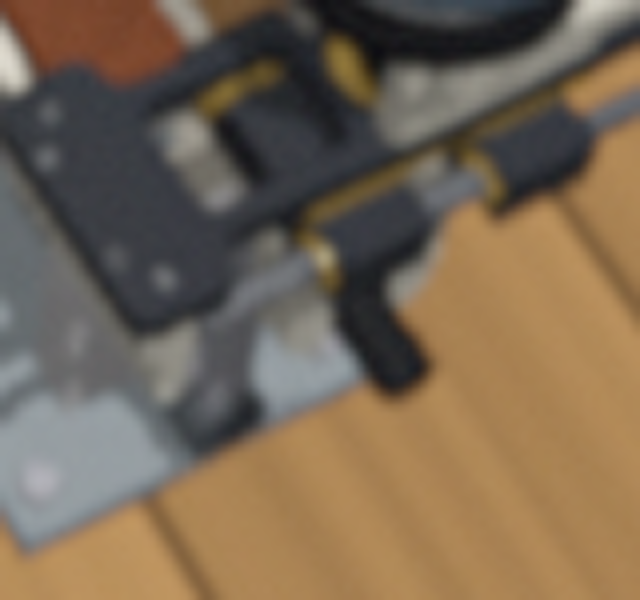

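The image puts the lever at about 0.98 rad (bar centre row 202.0, against a predicted 200.4 for 1.0 and 207.6 for 0.9). The tile now fits best at about the raised height. I'll make the last small step to upright, let it settle and look again.

```bash
python3 - <<'E'
from meas import *
from bench import robot
import pickle
robot.move_linear([571.2,179.8,158.6],speed=20)
robot.sleep(.3);p=robot.current_tcp_pos();print(p.round(2),robot.current_contact_force().round(1))
robot.sleep(1.0);print(robot.current_tcp_pos().round(2),robot.current_contact_force().round(1),robot.current_gripper_width()*93,robot.current_t())
d={n:robot.get_image(n) for n in("scene","top")}
pickle.dump(d,open("im7.pkl","wb"))
crop(d["top"],200,180,330,260,6,"pics/t9.png")
r=d["top"]
for x in(217,219,221): print(x,r["img"][190:214,x].max(1).tolist())
cv2.imwrite("pics/s9.png",d["scene"]["img"])
E
```

```text
[571.05 179.76 159.13] [-5.5  0.2  1.8]
[571.05 179.76 159.16] [-5.1 -0.8  2.7] 17.058235253150645 26.675
217 [181, 179, 177, 178, 182, 176, 107, 27, 33, 41, 41, 38, 36, 37, 30, 45, 113, 174, 172, 170, 168, 171, 171, 169]
219 [180, 179, 176, 178, 183, 173, 87, 28, 35, 39, 42, 38, 38, 37, 31, 43, 109, 167, 164, 161, 162, 163, 164, 164]
221 [181, 179, 178, 177, 183, 174, 85, 26, 35, 40, 43, 41, 39, 36, 30, 43, 107, 166, 164, 161, 161, 164, 166, 163]
```

View pics/t9.png

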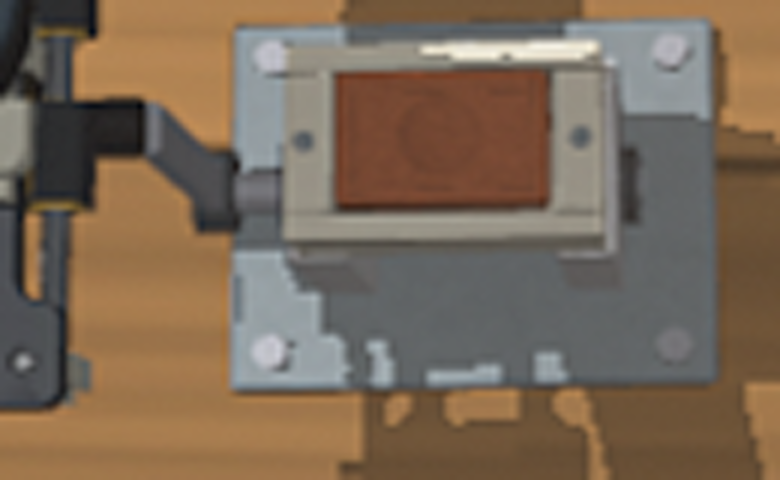

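View pics/s9.png

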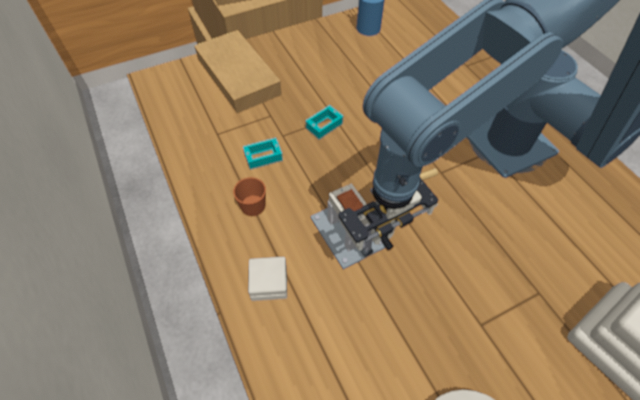

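```bash
python3 - <<'E'
from bench import robot
robot.hand_in();print(robot.current_t())
E
```

```text
the job is handed in; nothing more can be done
the job is handed in; nothing more can be done
```

I set the mould with its tile across the two ledges and let go. Then I pinched the lever grip, swung it upright and handed the job in still holding it. The clock read 26.7 s at the last check before hand-in, against the 48 s limit.

- **Mould position:** the first placing was about 2 mm off centre, so I regripped it and moved it. It then measured about 0.5 mm from the middle of the ledges, and its angle was within about 0.3° of the stand's.
- **Lever angle:** the top picture gives about 0.99 rad, and the arm's own position gives about 1.00. It stayed steady over a 1 s wait, with about 5 N at the tool.
- **Tile:** its apparent shift in the top picture is roughly what a 16 mm rise would give, but the picture is too coarse to confirm the exact height. The gripper partly hid the tile in the scene view, so there is no second-camera check.
- **Bystanders:** in the last scene picture the pot, the closed mould and the turquoise look-alikes look undisturbed. The gripper hid most of the brush there, but the arm never touched it.

**Disagreements:**
- The cameras and the robot differed by about 2 mm, which I corrected for.
- The bar rolled about 8 mm toward the fingertips during the swing, so the gripper ended higher than planned. The grip still held.
- The sideways load on the lever reached about 17 N partway through the swing. I eased it to a few newtons, and it stayed well under the 40 N limit.

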